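Ready the eye-examination table for the next patient

ROBOT

A 6-joint arm with a two-finger parallel gripper is mounted at the origin on the work surface. World frame = base frame: x ahead of the robot, y to its left, z up, the work surface at z = 0. Lengths are in m, angles in rad, forces in N, time in s.
With the tool pointing down it reaches from about 0.275 to 1 m from the base axis. Payload 8.4 kg.
Tool frame: the origin (TCP) lies on the centre line of the jaws, within the pads' length; the fingertips stand 17 mm ahead of it and the grasp point (between the pads) lies 2 mm behind it (bot.tcp_to_tips is the y of the fingertips in the tool frame, in m); y points along the fingers, z is the direction in which the jaws open and shut, and the axes are right-handed (so a half turn about y gives the same grasp; the last joint's range is limited). The gripper opens to 85 mm and grips with 20 to 120 N. Pads are 22 mm wide; open, the fingers measure 114 mm over their backs; the gripper's body (76 mm by 85 mm) begins 54 mm behind the grasp point. The pads swing forward as they close: fully open they stand 13 mm farther back than shut.
Start: joints at [1.267, 0.353, 1.633, -0, 1.155, -0.002], TCP at [0.186, 0.597, 0.248] pointing down, gripper open.
Joint ranges: [-2.63, 2.63], [-0.92, 2.1], [0.06, 2.66], [-1.3, 4.44], [0, 2.69], [-3.02, 3.02]. Speed limits (rad/s): [2.22, 2.22, 2.79, 3.14, 3.14, 3.14].

INTERFACE

Orientations are given as a unit quaternion [x, y, z, w].
In Python, from workcell import bot, hand, kinematics, get_obs, vision, hand_in gives the robot as it stands. The module is installed in compiled form; this text tells all that it offers. Calls block until the motion is done:
- bot.reach(position, orientation): joint-space move of the TCP to a pose.
- bot.servo_line(position, ori=None, velocity=0.15): straight line of the TCP; ori=None keeps the orientation; velocity is the mean speed in m/s.
- bot.goto_joints(angles): joint-space move.
- hand.move_gripper(opening, strength=None): finger opening in m; strength is the grip in N (None keeps the last); returns when the fingers have stopped.
- bot.dwell(seconds).
- kinematics.solve_ik(position, orientation): joint angles nearest the present ones, or None.
- get_obs(): the state.
- vision.read_camera(name): name is "side" or "top" or "wrist"; returns a dict with "frame" (400x640x3 uint8, red, green, blue), "intrinsics" (3x3 intrinsics, pixels), "view" (4x4, takes a point from world to camera coordinates). Camera axes: x right, y down, z forward; pixel columns grow to the right and rows downward; lengths in m; the calibration is good to about 2 mm. A picture is of the moment at which its call begins. There is no depth.
A pose or a line that the arm cannot do raises bot.IKError and nothing moves.
- hand_in(): hands the job in, once; it reports no verdict.
The state is a dict: "time_s": time; "joint_pos": joint angles; "joint_vel": joint speeds; "joint_efforts": joint torques, N m; "position": TCP position; "orientation": TCP orientation; "wrist_force": force on the tool from outside, world axes, zero at the start; "ft_torque": the same for the moment, N m; "gripper_width": finger opening in m.
Only numpy, scipy, OpenCV 4.12 (cv2) and the standard library are available. Lean on these libraries where they do the work, as an engineer would, in place of code of your own. Each camera call takes 0.05 s, during which the arm holds its last target.

TASK

Get the eye-examination table ready for the next patient: hang every headband that is standing on the table astride the steel rail by its crown and let go of it; pull up the spring plunger on the fixation-lamp carriage, slide the carriage one hole along towards the chin rest and let the plunger snap fully home; only after that, raise the chin rest by turning its hand crank exactly three full turns clockwise seen from above. There is no counter on the crank; the headbands may be hung at any time. Leave the bottle, the lens case and the jar standing where they are.

Things in the scene. Friction and masses are not known exactly. Their poses are not given: they have to be found in the camera images.
- headband1_grip (a point): headband 1 (all alike): rigid white arch 120 mm wide (own x), standing on two heavy black temple pads (feet 16 x 64 mm). On its crown stands a grey block, 30 (x) x 22 (y) x 40 (z) mm, to be held across its 22 mm sides; this point is the block's centre, 120 mm above the feet, own z up. Crown top 20 mm below it, flat crown underside (60 mm long) 26 mm below; 84 mm free between the pads. About 0.2 kg.
- headband2_grip (a point): headband 2 (all alike): rigid white arch 120 mm wide (own x), standing on two heavy black temple pads (feet 16 x 64 mm). On its crown stands a grey block, 30 (x) x 22 (y) x 40 (z) mm, to be held across its 22 mm sides; this point is the block's centre, 120 mm above the feet, own z up. Crown top 20 mm below it, flat crown underside (60 mm long) 26 mm below; 84 mm free between the pads. About 0.2 kg.
- headband3_grip (a point): headband 3 (all alike): rigid white arch 120 mm wide (own x), standing on two heavy black temple pads (feet 16 x 64 mm). On its crown stands a grey block, 30 (x) x 22 (y) x 40 (z) mm, to be held across its 22 mm sides; this point is the block's centre, 120 mm above the feet, own z up. Crown top 20 mm below it, flat crown underside (60 mm long) 26 mm below; 84 mm free between the pads. About 0.2 kg.
- headband1: the same headband 1 as a whole: origin on the table between its two feet, 120 mm below the block's centre, x across the arch, z up
- headband2: the same headband 2 as a whole: origin on the table between its two feet, 120 mm below the block's centre, x across the arch, z up
- headband3: the same headband 3 as a whole: origin on the table between its two feet, 120 mm below the block's centre, x across the arch, z up
- rail_mid (a point): middle of the headband rail, on the bar's axis: horizontal steel bar, 16 mm diameter, 330 mm long between two end posts, axis 135 mm above the table; own y runs along the bar, z up. A headband hangs with its arch at right angles to the bar, the bar under its crown, one pad on either side; three fit if hung about 90 mm apart.
- rail: the rail with its posts, fixed to the table; origin on the table under the middle of the bar, y along the bar
- plunger_knob (a point): centre of the black round plunger knob on top of the lamp carriage: 26 mm diameter, 28 mm tall, 94 mm above the table when home, over a neck of 16 mm diameter. A small lamp stands on the carriage 60 to 96 mm from the knob in own +x, up to 120 mm high. Own y lies along the track; own -y goes towards the chin rest.
- next_hole (a point): mouth of the target hole in the slotted strip of the track, 30 mm above the table; it is the next hole on the chin-rest side, 40 mm from the starting one (holes are 40 mm apart). Own y lies along the track (-y towards the chin rest).
- carriage (a joint): position of the lamp carriage along its track in m: 0 in the starting hole, growing towards the chin rest, 0.040 in the next hole; about 2 N of sliding friction, limits -0.043 and 0.083. Held by the plunger pin (about 1.5 mm play) while the plunger is home.
- plunger (a joint): lift of the spring plunger in m: 0 fully home in a hole, 0.014 pulled right up. The spring pulls it down with 4 N at home and 7.5 N right up. The pin clears the strip at 0.008; let go between holes it rests on the strip at about 0.007 and drops in when it comes over a hole.
- crank_handle (a point): centre of the upright black crank handle of the chin-rest lift: a freely spinning sleeve, 22 mm diameter, 54 mm tall, centre 108 mm above the table; the steel crank arm runs 27 mm below this point. It goes round the crank axis at 50 mm radius. Its orientation is that of the spinning sleeve and means nothing.
- crank_axis (a point): fixed point on the vertical axis of the crank, at the height of the handle's centre, over the white gear housing (120 x 120 mm, 60 mm high). The handle starts 50 mm from it in own -x. The chin-rest column (38 mm diameter, cup up to 245 mm high) stands 160 mm from the axis in own +x.
- crank (a joint): angle of the crank in rad, 0 at the start, growing clockwise seen from above; three turns = 18.85. It stays where it is left (friction 0.12 N m), and each turn lifts the chin rest 8 mm.
- drops: bystander: small bottle, 34 mm diameter, 75 mm tall, origin at the middle of its underside; leave alone
- lens_case: bystander: flat black lens case 100 x 60 x 30 mm, origin at the middle of its underside; leave alone
- wipes: bystander: round jar, 72 mm diameter, 110 mm tall, origin at the middle of its underside; leave alone
Mind the look-alikes: they are no part of the job. Leave any pink look-alike of the part that bears plunger_knob alone.

How it is judged:
By the outcome, as a careful person would: the job done as asked, in the order asked, and still so for the second after the job is handed in, with the robot touching nothing.
Of headband1, headband2, headband3 only 2 to 3 are there at a start; the rules pass over those that are not, and their reading is None.
At some moment in a run one of headband1, headband2, headband3 may be knocked a few centimetres aside while the robot is not near it.
It also fails if it takes over 210 s, if anything falls off the work surface, if the arm or the gripper's body presses on something with over 40 N, if the wrist force passes 120 N, or if a joint passes its speed limit or range.

## Working session

There is one attempt and no reset: what is moved stays moved. The work goes in short steps, each a Python script; the robot and the scene stay as the last script left them, time stands still between calls to the robot, and variables do not carry over. Pictures are saved under pics/ and viewed, and the job is handed in when it is done.

```bash
ls; mkdir -p pics; python3 - <<'E'
from workcell import bot, hand, kinematics, get_obs, vision
import cv2,numpy as np
for n in("top","side","wrist"):
    c=vision.read_camera(n); cv2.imwrite(f"pics/{n}0.png",c["frame"][:,:,::-1]); print(n,c["intrinsics"].round(1).tolist(),c["view"].round(4).tolist())
o=get_obs(); print(o); print(bot.tcp_to_tips)
E
```

```text
pics
top [[488.2, 0.0, 320.0], [0.0, 488.2, 202.8], [0.0, 0.0, 1.0]] [[0.0265, -0.9996, 0.0106, -0.0249], [-0.9884, -0.0278, -0.1491, 0.5412], [0.1493, -0.0065, -0.9888, 1.4398], [0.0, 0.0, 0.0, 1.0]]
side [[364.1, 0.0, 316.5], [0.0, 364.1, 201.1], [0.0, 0.0, 1.0]] [[0.8947, -0.4465, -0.0144, -0.47], [-0.2919, -0.5598, -0.7755, 0.2341], [0.3382, 0.698, -0.6312, 0.9415], [0.0, 0.0, 0.0, 1.0]]
wrist [[300.1, 0.0, 312.5], [0.0, 300.1, 197.7], [0.0, 0.0, 1.0]] [[0.2986, 0.9544, -0.0022, -0.6248], [0.9198, -0.2872, 0.2673, -0.0351], [0.2545, -0.0818, -0.9636, 0.3794], [0.0, 0.0, 0.0, 1.0]]
{'time_s': 0.15, 'joint_pos': array([ 1.26662490e+00,  3.53571292e-01,  1.63393190e+00,  2.04222480e-05,
        1.15520319e+00, -2.39730043e-03]), 'joint_vel': array([ 2.42187989e-04, -2.19857407e-03, -3.42813926e-03, -4.14823460e-04,
       -2.95217426e-03, -9.78112501e-05]), 'joint_efforts': array([-6.70733807e-04, -6.05634642e+01, -3.42336416e+01, -7.42128987e-05,
        6.11049822e-03,  3.78677612e-06]), 'position': array([0.18565202, 0.5964414 , 0.2476962 ]), 'orientation': array([ 0.69946032, -0.1063584 ,  0.1062251 , -0.69868404]), 'wrist_force': array([-0.11751726,  0.53792801,  0.28223245]), 'ft_torque': array([ 0.03199672, -0.01434413,  0.02222724]), 'gripper_width': 0.0854606769388219}
0.017
```

View pics/top0.png

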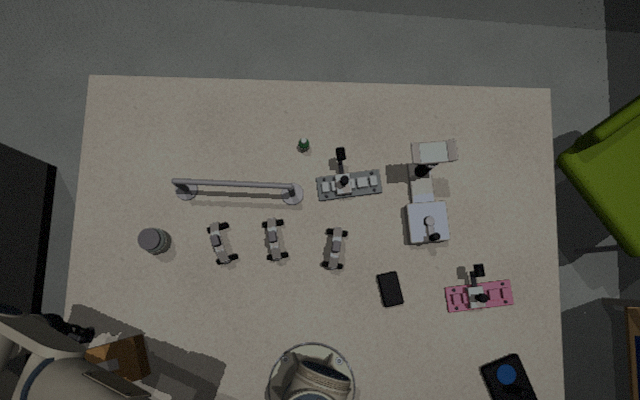

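View pics/side0.png

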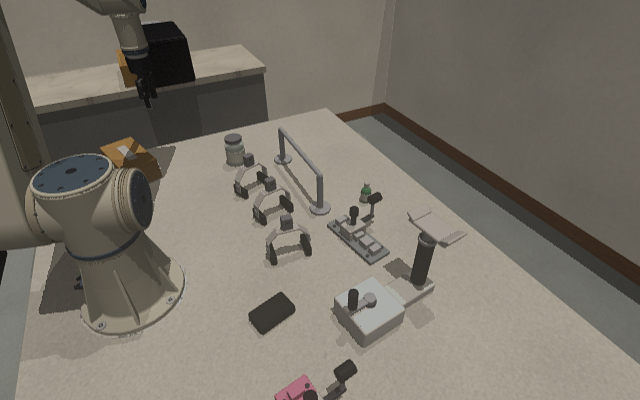

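View pics/wrist0.png

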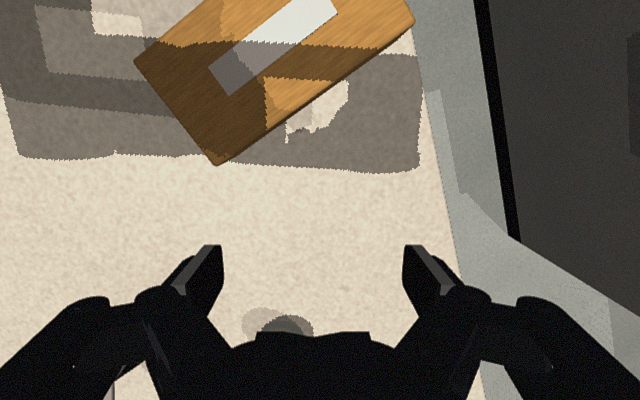

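The top view shows three headbands at about (222,243), (275,239) and (336,249), and the rail from (178,183) to (295,190). The grey-track carriage has its knob at (344,181). The pink look-alike's knob is at (481,297). The crank handle is at (434,237), and the chin-rest column is at about (422,171). Next I'll take close crops.

```bash
cat > h.py <<'E'
from workcell import bot, hand, kinematics, get_obs, vision, hand_in
import cv2,numpy as np
from scipy.spatial.transform import Rotation as R
def cam(n):
    c=vision.read_camera(n); return c["frame"],c["intrinsics"],c["view"]
def ray(K,V,px):
    Rm=V[:3,:3];o=-Rm.T@V[:3,3]; d=Rm.T@np.linalg.solve(K,[px[0],px[1],1.]); return o,d
def onz(K,V,px,z):
    o,d=ray(K,V,px); return o+d*(z-o[2])/d[2]
def proj(K,V,p):
    q=K@(V[:3,:3]@np.asarray(p)+V[:3,3]); return q[:2]/q[2]
def quat(th):
    # tool y down, jaw axis (tool z) horizontal at angle th from world x; x = y cross z
    z=np.array([np.cos(th),np.sin(th),0]); y=np.array([0,0,-1.]); x=np.cross(y,z)
    return R.from_matrix(np.column_stack([x,y,z])).as_quat()
def save(img,name): cv2.imwrite("pics/"+name,img[:,:,::-1])
E
python3 - <<'E'
import cv2
a=cv2.imread("pics/top0.png")
cv2.imwrite("pics/c1.png",cv2.resize(a[130:280,150:350],None,fx=4,fy=4,interpolation=cv2.INTER_CUBIC))
cv2.imwrite("pics/c2.png",cv2.resize(a[130:320,300:520],None,fx=3.5,fy=3.1,interpolation=cv2.INTER_CUBIC))
from h import *
print(R.from_quat(get_obs()['orientation']).as_matrix().round(3))
o=get_obs()
V=vision.read_camera("wrist")["view"];print("cam in tool",(R.from_quat(o['orientation']).as_matrix().T@(-V[:3,:3].T@V[:3,3]-o['position'])).round(3))
E
```

```text
[[ 0.955 -0.     0.297]
 [-0.297 -0.001  0.955]
 [-0.    -1.    -0.001]]
cam in tool [-0.067 -0.126  0.001]
```

View pics/c1.png

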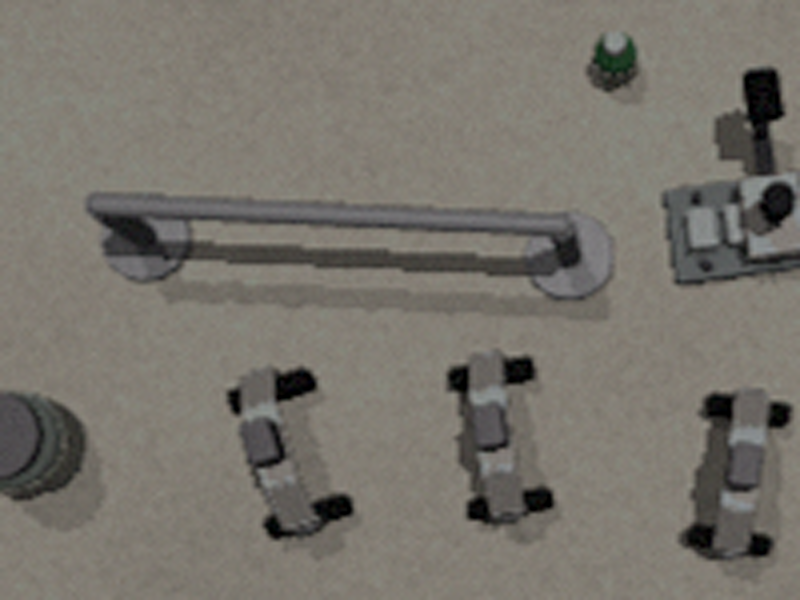

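View pics/c2.png

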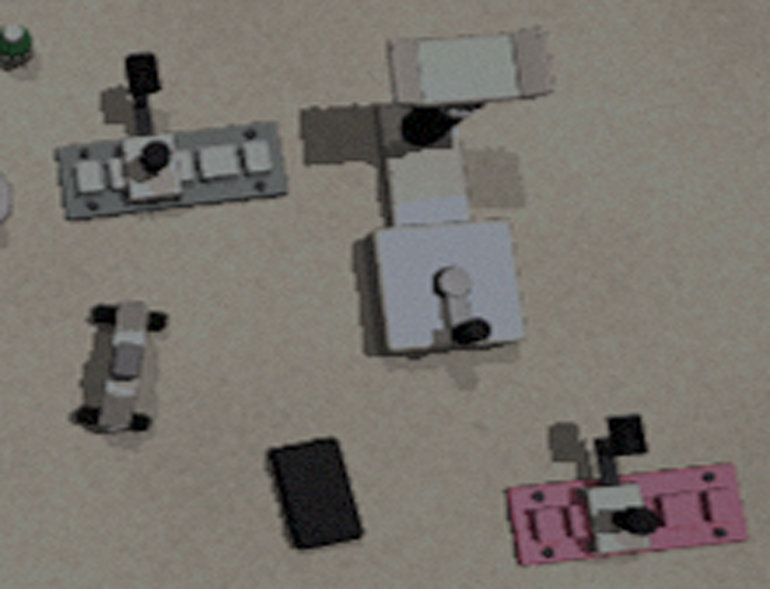

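```bash
python3 - <<'E'
from h import *
f,K,V=cam("top")
def c1(x,y): return (150+x/4-.375,130+y/4-.375)
def c2(x,y): return (300+x/3.5-.36,130+y/3.1-.34)
for n,p,z in [("hb1",c1(264,440),.14),("hb2",c1(489,425),.14),("hb3",c1(744,462),.14),("hb3b",c2(126,360),.14),
 ("hb1p+",c1(273,385),.02),("hb1p-",c1(310,517),.02),("hb2p+",c1(491,370),.02),("hb2p-",c1(511,504),.02),("hb3p+",c1(747,410),.02),("hb3p-",c1(729,540),.02),
 ("railL",c1(95,202),.135),("railR",c1(568,222),.135),("plateL",c1(147,243),.0),("plateR",c1(569,255),.0),("knob",c2(154,155),.105),("lamp",c2(142,72),.115),("trk00",c2(57,148),.015),("trk01",c2(276,123),.015),("trk10",c2(67,218),.015),("trk11",c2(287,190),.015),
 ("handle",c2(474,328),.135),("axiscap",c2(454,280),.09),("h00",c2(372,231),.06),("h01",c2(508,221),.06),("h10",c2(387,352),.06),("h11",c2(523,342),.06),("pinkknob",c2(641,520),.105),("jar",c1(10,440),.11),("bottle",c1(615,42),.075),("case",c2(315,492),.03)]:
    print(n,onz(K,V,p,z)[:2].round(3), end='; ')
E
```

```text
hb1 [0.415 0.279]; hb2 [0.429 0.123]; hb3 [ 0.408 -0.056]; hb3b [ 0.407 -0.056]; hb1p+ [0.465 0.299]; hb1p- [0.366 0.265]; hb2p+ [0.481 0.134]; hb2p- [0.38  0.114]; hb3p+ [ 0.456 -0.063]; hb3p- [ 0.357 -0.051]; railL [0.581 0.41 ]; railR [0.576 0.073]; plateL [0.575 0.407]; plateR [0.575 0.078]; knob [ 0.602 -0.077]; lamp [ 0.68  -0.065]; trk00 [0.625 0.005]; trk01 [ 0.656 -0.19 ]; trk10 [ 0.554 -0.006]; trk11 [ 0.588 -0.2  ]; handle [ 0.444 -0.336]; axiscap [ 0.492 -0.331]; h00 [ 0.542 -0.267]; h01 [ 0.555 -0.384]; h10 [ 0.425 -0.28 ]; h11 [ 0.438 -0.396]; pinkknob [ 0.275 -0.477]; jar [0.412 0.465]; bottle [0.726 0.045]; case [ 0.291 -0.224];
```

Every size agrees: handle to axis is 50 mm, the housing is 118 mm, the track is 71 mm wide, and the lamp sits 79 mm from the knob in own +x. Candidates for the plunger knob are the grey track at (344,180) and the pink track at (481,297). In the crop the grey one is clearly right, so pink is left alone. Next I'll take a close wrist view of each headband and the rail.

```bash
python3 - <<'E'
from h import *
hand.move_gripper(0.06,40)
q=quat(np.pi/2)
for i,p in enumerate([(0.40,.279,.28),(0.40,0.03,.28),(0.52,.24,.28)]):
    bot.reach(p,q); bot.dwell(.2)
    f,K,V=cam("wrist"); save(f,f"w{i}.png"); np.savez(f"w{i}.npz",K=K,V=V,f=f)
    print(get_obs()['time_s'],proj(K,V,[p[0],p[1],.14]))
E
```

```text
2.3083 [311.41173417 190.38378315]
3.5417 [311.09794703 189.80720927]
4.75 [313.57845533 190.02525136]
```

View pics/w0.png

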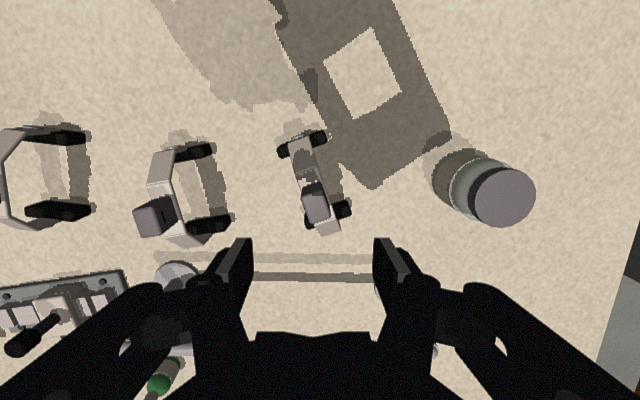

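View pics/w1.png

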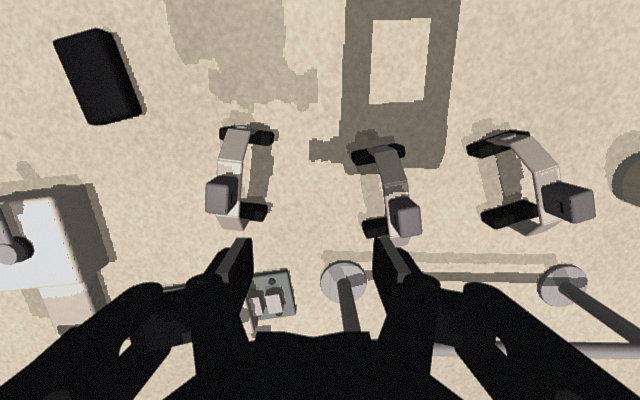

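View pics/w2.png

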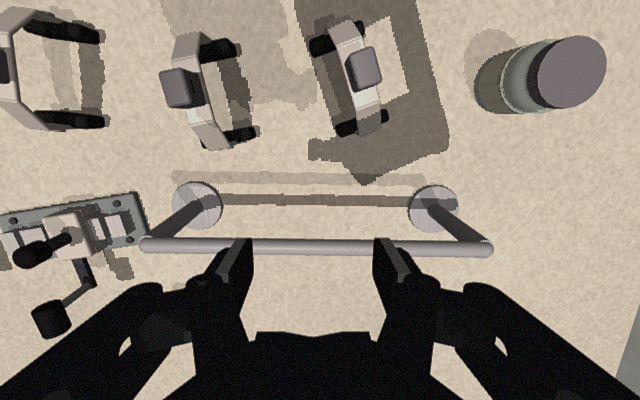

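```bash
python3 - <<'E'
from h import *
def crop(i,x,y,w,h,s,n):
    f=np.load(f"w{i}.npz")["f"]; return cv2.resize(f[y:y+h,x:x+w],None,fx=s,fy=s,interpolation=cv2.INTER_CUBIC)
A=crop(0,270,120,90,120,4,0);B=crop(1,190,115,260,130,3,0)
save(A,"z0.png");save(B,"z1.png");save(crop(2,120,165,390,100,2,0),"z2.png")
E
```

```text
(no output)
```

View pics/z0.png

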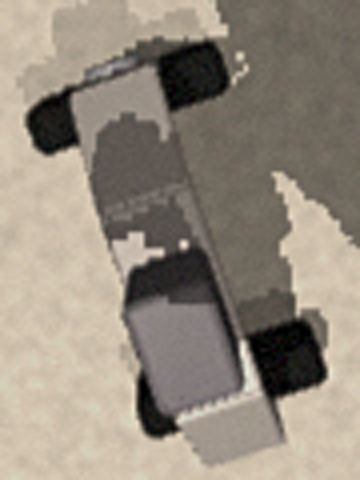

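View pics/z1.png

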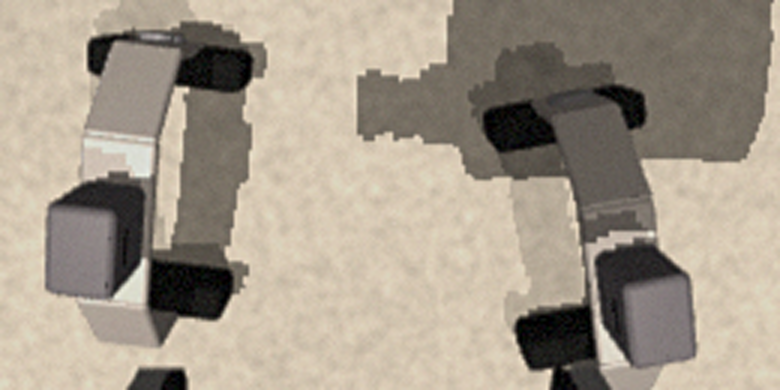

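View pics/z2.png

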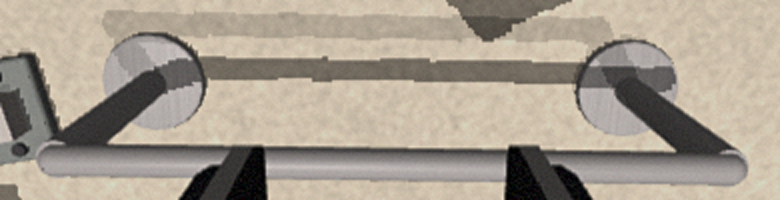

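```bash
python3 - <<'E'
from h import *
def L(i): d=np.load(f"w{i}.npz"); return d["K"],d["V"]
def pts(i,x,y,s,P,z):
    K,V=L(i); return np.array([onz(K,V,(x+(a+.5)/s-.5,y+(b+.5)/s-.5),z)[:2] for a,b in P])
for n,i,x,y,s,P in [("hb1",0,270,120,4,[(125,308),(215,298),(246,386),(172,412)]),("hb3",1,190,115,3,[(49,206),(117,206),(108,298),(46,292)]),("hb2",1,190,115,3,[(624,287),(687,274),(694,353),(634,367)])]:
    p=pts(i,x,y,s,P,.14); d=(p[2]+p[3]-p[0]-p[1]); e=(p[1]+p[2]-p[0]-p[3])/2
    print(n,p.mean(0).round(4),"len",np.linalg.norm(d/2).round(4),"w",np.linalg.norm(e).round(4),"ang",np.degrees(np.arctan2(d[1],d[0])).round(1),np.degrees(np.arctan2(-e[0],e[1])).round(1))
r=pts(2,120,165,2,[(44,158),(742,169)],.135); print("rail",r.round(4),r.mean(0),np.linalg.norm(r[1]-r[0]))
b=pts(2,120,165,2,[(155,82),(627,87)],.005); print("plates",b.round(4),b.mean(0))
E
```

```text
hb1 [0.4164 0.2842] len 0.025 w 0.0195 ang 21.3 13.1
hb3 [ 0.4082 -0.0572] len 0.0287 w 0.0199 ang -8.5 -2.8
hb2 [0.4307 0.1226] len 0.0269 w 0.0194 ang 10.6 13.4
rail [[0.5751 0.0713]
 [0.5818 0.4144]] [0.57847702 0.24288077] 0.34314774584166785
plates [[0.576  0.0775]
 [0.5806 0.4079]] [0.57829567 0.24269449]
```

```bash
cat >> h.py <<'E'
def line(p,th=None,v=.15): bot.servo_line(list(p),quat(th) if th is not None else None,v)
def pick(x,y,yaw):
    th=np.pi/2+yaw
    hand.move_gripper(.06,40)
    bot.reach([x,y,.24],quat(th)); line([x,y,.15],None,.15); line([x,y,.128],None,.05)
    hand.move_gripper(0.0,40); o=get_obs(); print("grip",o['gripper_width'],o['position'].round(4),o['time_s'])
    line([x,y,.33],None,.2); o=get_obs(); print("lifted",o['gripper_width'],o['wrist_force'].round(2))
MID=np.array([.5784,.2428]); U=np.array([.0163,.9999]); RY=-.0163
def hang(s):
    x,y=MID+U*s; th=np.pi/2+RY
    bot.reach([x,y,.33],quat(th)); line([x,y,.21],None,.12); line([x,y,.186],None,.05)
    for z in np.arange(.184,.170,-.002):
        line([x,y,z],None,.02); o=get_obs(); print(round(z,3),o['wrist_force'].round(2),end=' ')
        if o['wrist_force'][2]>1.0: break
    bot.dwell(.2); f,K,V=cam("side"); save(f,f"hang{int(s*1000)}a.png")
    hand.move_gripper(.045); bot.dwell(.3); line([x,y,.26],None,.12)
    bot.dwell(.3); f,K,V=cam("side"); save(f,f"hang{int(s*1000)}b.png"); print("\n",get_obs()['time_s'])
E
python3 - <<'E'
from h import *
pick(.4165,.282,np.radians(19)); hang(.09)
E
```

```text
grip 0.021111331300091785 [0.4167 0.2822 0.1282] 7.275
lifted 0.0212508885960586 [-0.13 -0.18 -2.19]
0.184 [ 0.11  0.39 -1.83] 0.182 [ 0.19  0.26 -2.01] 0.18 [-0.29 -0.33 -1.78] 0.178 [-0.54  0.22 -1.53] 0.176 [-2.62 -0.67  6.16] 
 14.2833
```

```bash
python3 - <<'E'
import cv2,numpy as np
a=[cv2.imread(f"pics/hang90{c}.png")[100:260,200:400] for c in "ab"]
cv2.imwrite("pics/h1.png",cv2.resize(np.hstack(a),None,fx=2,fy=2))
E
```

```text
(no output)
```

View pics/h1.png

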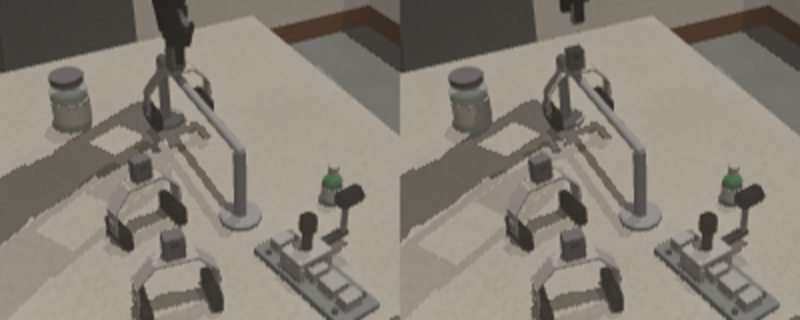

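Headband 1 hangs astride the rail at crop (575,58), released. In side0 the blocks of headbands 2 and 3 are at about (269,183) and (287,222), and they have not moved. Next is headband 2.

```bash
python3 - <<'E'
from h import *
pick(.4305,.1228,np.radians(11.3)); hang(.0)
import cv2
a=cv2.imread("pics/hang0b.png")[100:300,200:400]
cv2.imwrite("pics/h2.png",cv2.resize(a,None,fx=3,fy=3))
E
```

```text
grip 0.021448504217476586 [0.4308 0.1229 0.1283] 17.3667
lifted 0.02118531570511253 [-0.67 -0.1  -1.43]
0.184 [ 0.3   1.27 -2.47] 0.182 [ 0.18  1.05 -1.63] 0.18 [ 0.25  0.03 -2.  ] 0.178 [-0.55  0.71 -2.23] 0.176 [-3.   -1.9   7.92] 
 24.4417
```

View pics/h2.png

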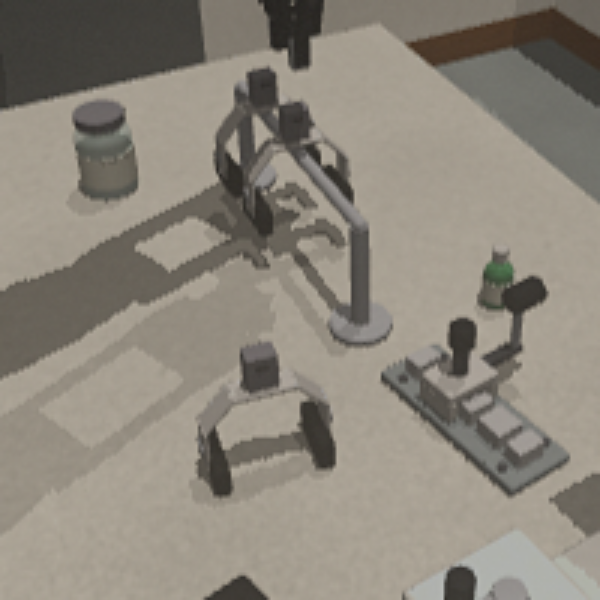

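Headbands 1 and 2 hang astride the rail at crop (262,85) and (293,120). Headband 3's block is still at full-frame (287,222), unmoved.

```bash
python3 - <<'E'
from h import *
pick(.408,-.0567,np.radians(-7)); hang(-.09)
# then look at carriage
bot.reach([.58,-.085,.30],quat(np.pi/2+.165)); bot.dwell(.2)
f,K,V=cam("wrist"); save(f,"w5.png"); np.savez("w5.npz",K=K,V=V,f=f)
f,K,V=cam("side"); save(f,"s5.png")
E
```

```text
grip 0.02164918121419812 [ 0.4082 -0.0568  0.1282] 27.8083
lifted 0.021373705130326607 [-0.29 -0.63 -1.22]
0.184 [ 0.54 -0.06 -1.68] 0.182 [-0.26 -0.97 -1.6 ] 0.18 [ 0.11  0.51 -1.62] 0.178 [ 0.33 -0.29 -1.71] 0.176 [-2.35 -0.23  6.03] 
 35.15
```

View pics/w5.png

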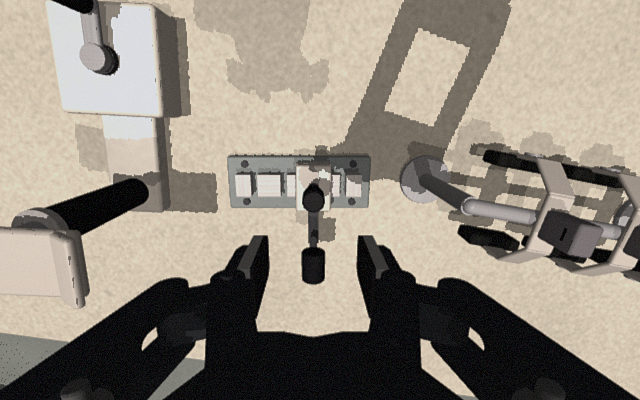

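View pics/s5.png

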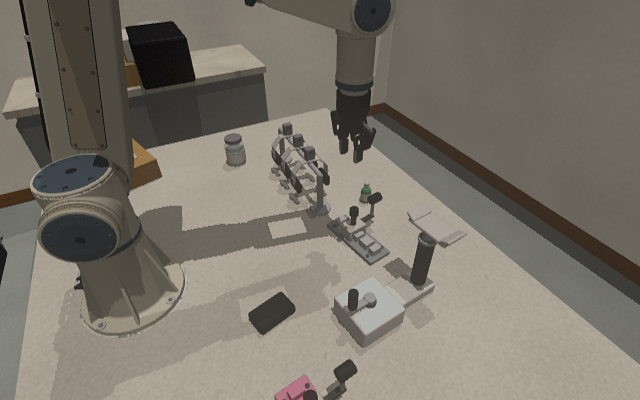

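All three headbands hang on the rail. In the wrist view the knob is at about (313,195), with the lamp behind it at (313,265). Next I'll measure the knob and the track closely.

```bash
python3 - <<'E'
from h import *
f=np.load("w5.npz")["f"]
save(cv2.resize(f[140:290,220:380],None,fx=5,fy=4,interpolation=cv2.INTER_CUBIC),"z5.png")
E
```

```text
(no output)
```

View pics/z5.png

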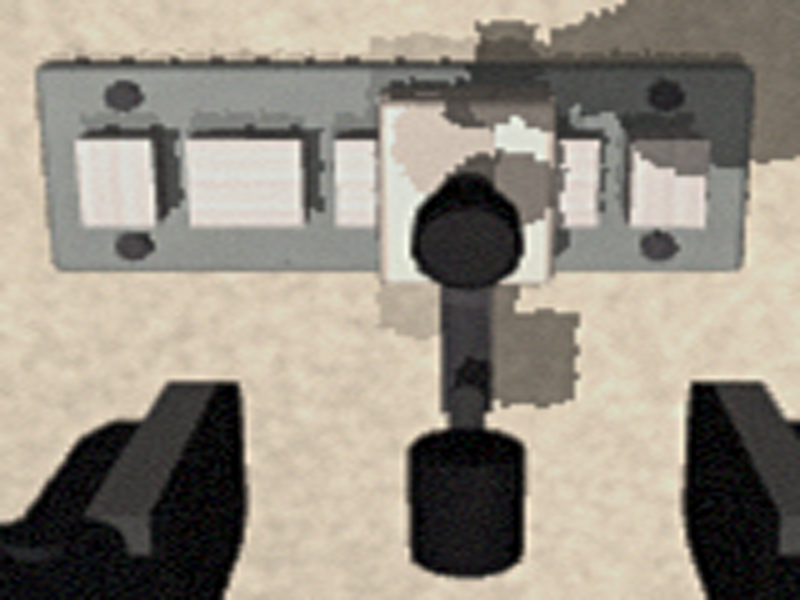

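```bash
python3 - <<'E'
from h import *
d=np.load("w5.npz");K,V=d["K"],d["V"]
g=lambda a,b,z:onz(K,V,(220+(a+.5)/5-.5,140+(b+.5)/4-.5),z)[:2]
print("knob",g(468,236,.108), "diam",np.linalg.norm(g(413,236,.108)-g(523,236,.108)))
e=g(750,70,.012)-g(40,68,.012); print("trk ang",np.degrees(np.arctan2(e[0],e[1])),np.linalg.norm(e))
e=g(742,268,.012)-g(56,268,.012); print("trk ang",np.degrees(np.arctan2(e[0],e[1])),np.linalg.norm(e))
h=[g(x,184,.03) for x in(172,320,614)];print(h, np.linalg.norm(h[1]-h[0]),np.linalg.norm(h[2]-h[1]))
print("pred start",(h[1]+h[2])/2)
e=h[2]-h[0];print("hole ang",np.degrees(np.arctan2(e[0],e[1])))
E
```

```text
knob [ 0.60223669 -0.07908593] diam 0.024187737807732257
trk ang -9.26214734942962 0.19575535852911294
trk ang -9.469646483163878 0.19788769912361356
[array([ 0.61891171, -0.15739335]), array([ 0.61232272, -0.11787996]), array([ 0.59923608, -0.0394009 ])] 0.040058994479827574 0.07956269881947135
pred start [ 0.6057794  -0.07864043]
hole ang -9.467149743421231
```

```bash
python3 - <<'E'
from h import *
a=np.radians(9.45); th=np.pi/2+a; D=np.array([np.sin(a),-np.cos(a)])
p0=np.array([.603,-.0788])
hand.move_gripper(.06,70)
bot.reach([*p0,.20],quat(th)); line([*p0,.13],None,.12); line([*p0,.093],None,.05)
o=get_obs(); print("at",o['position'].round(4),o['wrist_force'].round(2))
hand.move_gripper(0.,70); o=get_obs(); print("grip",o['gripper_width'],o['position'].round(4),o['wrist_force'].round(2))
for z in (.097,.101,.105):
    line([*p0,z],None,.03); o=get_obs(); print(z,o['position'].round(4),o['wrist_force'].round(2),o['time_s'])
f,K,V=cam("side"); save(f,"s6.png")
f,K,V=cam("wrist"); save(f,"w6.png")
E
```

```text
at [ 0.6032 -0.0788  0.0931] [ 0.27 -0.16 -0.22]
grip 0.02398227812635027 [ 0.6032 -0.0788  0.0936] [-1.86  0.59  5.37]
0.097 [ 0.6031 -0.0788  0.0968] [ 2.47  0.15 -5.39] 39.5167
0.101 [ 0.6031 -0.0788  0.101 ] [ 3.48 -0.19 -7.17] 39.8
0.105 [ 0.6031 -0.0788  0.1051] [ 3.15 -1.12 -7.81] 40.0833
```

```bash
python3 - <<'E'
from h import *
a=np.radians(9.45); D=np.array([np.sin(a),-np.cos(a)]); p0=np.array([.603,-.0788])
for s in (.01,.02,.03,.04):
    line([*(p0+D*s),.105],None,.04); o=get_obs(); print(s,o['position'].round(4),o['wrist_force'].round(2),o['gripper_width'].round(4))
bot.dwell(.2)
for z in (.102,.099,.096):
    line([*(p0+D*.04),z],None,.02); o=get_obs(); print(z,o['position'].round(4),o['wrist_force'].round(2))
f,K,V=cam("side"); save(f,"s7.png")
f,K,V=cam("wrist"); save(f,"w7.png")
E
```

```text
Traceback (most recent call last):
AttributeError: 'float' object has no attribute 'round'
```

```bash
python3 - <<'E'
from h import *
a=np.radians(9.45); D=np.array([np.sin(a),-np.cos(a)]); p0=np.array([.603,-.0788])
for s in (.01,.02,.03,.04):
    line([*(p0+D*s),.105],None,.04); o=get_obs(); print(s,o['position'].round(4),o['wrist_force'].round(2),o['gripper_width'])
bot.dwell(.2)
for z in (.102,.099,.096):
    line([*(p0+D*.04),z],None,.02); o=get_obs(); print(z,o['position'].round(4),o['wrist_force'].round(2))
f,K,V=cam("side"); save(f,"s7.png")
f,K,V=cam("wrist"); save(f,"w7.png")
E
```

```text
0.01 [ 0.6047 -0.0888  0.105 ] [ 4.41 -1.6  -6.46] 0.024089485495216115
0.02 [ 0.6064 -0.0987  0.105 ] [ 3.81 -0.96 -8.63] 0.023907657085428774
0.03 [ 0.608  -0.1086  0.105 ] [ 4.76 -0.76 -7.81] 0.02372862433892166
0.04 [ 0.6096 -0.1185  0.105 ] [ 4.69 -0.77 -6.66] 0.023961376355749225
0.102 [ 0.6096 -0.1182  0.1019] [ 5.1  -0.62 -7.86]
0.099 [ 0.6096 -0.1182  0.0989] [ 4.19 -0.88 -5.73]
0.096 [ 0.6096 -0.1182  0.0959] [ 3.74 -0.31 -5.45]
```

View pics/w7.png

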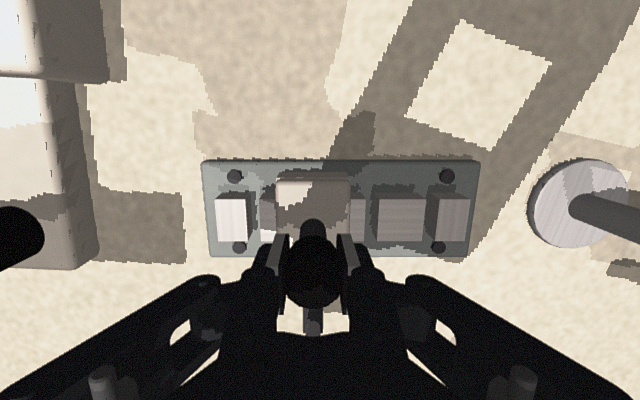

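At 2–3 mm of lift the spring still pulls down 5 N, so the pin is entering the hole. I'll release it and check.

```bash
python3 - <<'E'
from h import *
a=np.radians(9.45); D=np.array([np.sin(a),-np.cos(a)]); p0=np.array([.603,-.0788]); p=p0+D*.04
hand.move_gripper(.06); bot.dwell(.3)
line([*p,.19],None,.15); 
bot.reach([.60,-.125,.30],quat(np.pi/2+a)); bot.dwell(.2)
f,K,V=cam("wrist"); save(f,"w8.png"); np.savez("w8.npz",K=K,V=V,f=f)
save(cv2.resize(f[140:290,220:380],None,fx=5,fy=4,interpolation=cv2.INTER_CUBIC),"z8.png")
f,K,V=cam("side"); save(cv2.resize(f[170:280,310:450],None,fx=5,fy=5,interpolation=cv2.INTER_CUBIC),"z8s.png");save(f,"s8.png")
print(get_obs()['time_s'])
E
```

```text
45.5667
```

View pics/z8.png

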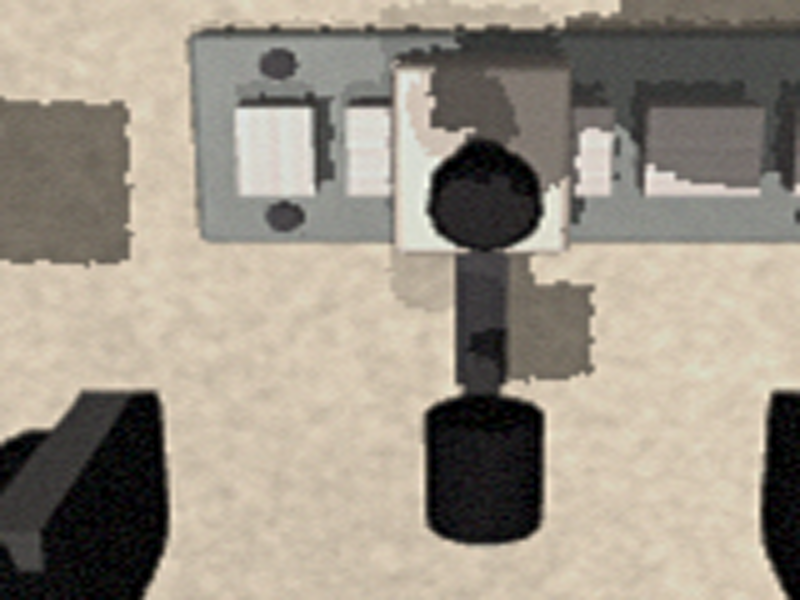

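View pics/z8s.png

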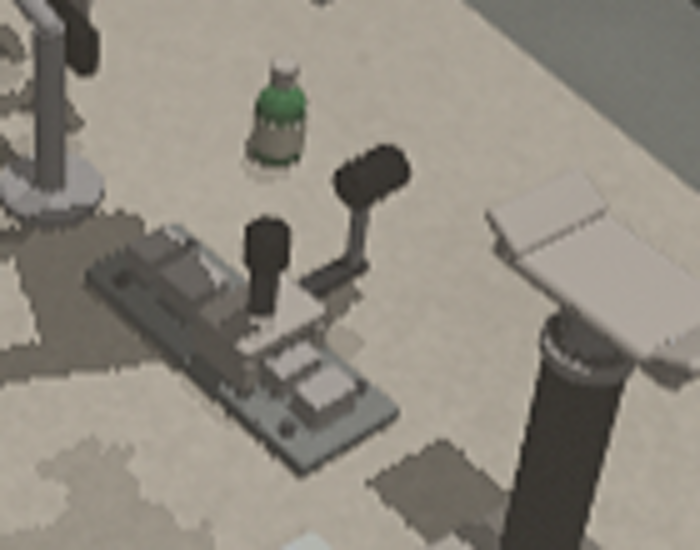

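View pics/w8.png

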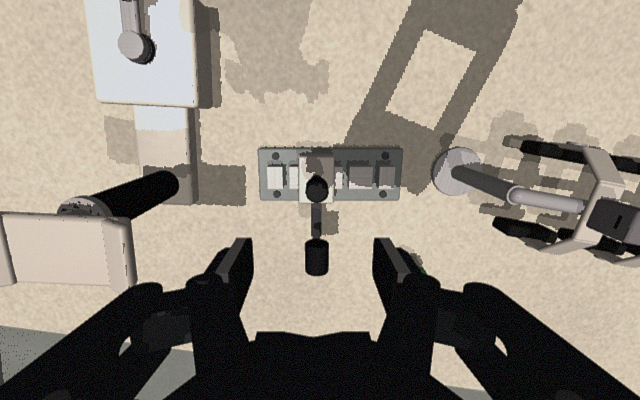

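```bash
python3 - <<'E'
from h import *
a=np.radians(9.45); D=np.array([np.sin(a),-np.cos(a)]); p0=np.array([.603,-.0788]); p=p0+D*.04
d=np.load("w8.npz");K,V=d["K"],d["V"]
k=onz(K,V,(220+485.5/5-.5,140+195.5/4-.5),.108)[:2]; print("knob now",k,"moved",(k-np.array([.60224,-.07909]))@D)
hand.move_gripper(0.0,30)
bot.reach([*p,.16],quat(np.pi/2+a)); line([*p,.136],None,.08)
for z in np.arange(.135,.117,-.001):
    line([*p,z],None,.02); o=get_obs()
    if o['wrist_force'][2]>3: print("contact",z,o['position'].round(4),o['wrist_force'].round(1)); break
line([*p,.22],None,.2)
# look at crank
hand.move_gripper(.06,40)
bot.reach([.44,-.33,.28],quat(np.pi/2)); bot.dwell(.2)
f,K,V=cam("wrist"); save(f,"w9.png"); np.savez("w9.npz",K=K,V=V,f=f); print(get_obs()['time_s'])
E
```

```text
knob now [ 0.6083722  -0.11843407] moved 0.0398169728859632
contact 0.124 [ 0.6098 -0.1183  0.125 ] [-2.9 -0.1  9.6]
52.7917
```

View pics/w9.png

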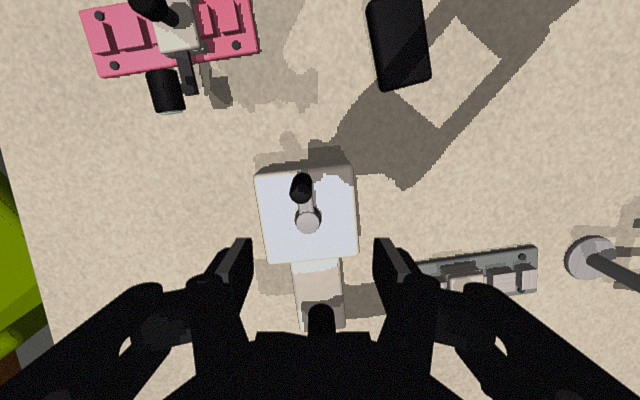

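The knob top was felt at 0.125 − 0.017 = 0.108 m, so the plunger is fully home, and the carriage moved 39.8 mm. Now I'll measure the crank.

```bash
python3 - <<'E'
from h import *
f=np.load("w9.npz")["f"]
save(cv2.resize(f[140:275,235:375],None,fx=5,fy=4.4,interpolation=cv2.INTER_CUBIC),"z9.png")
E
```

```text
(no output)
```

View pics/z9.png

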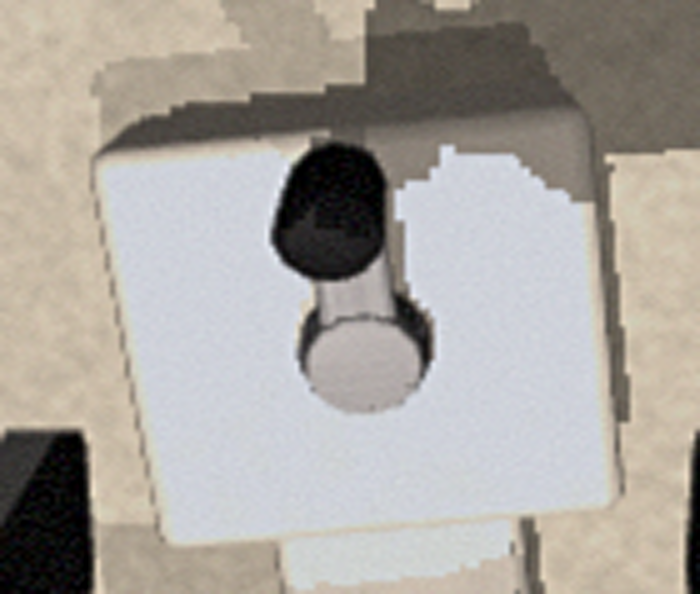

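```bash
python3 - <<'E'
from h import *
d=np.load("w9.npz");K,V=d["K"],d["V"]
g=lambda a,b,z:onz(K,V,(235+(a+.5)/5-.5,140+(b+.5)/4.4-.5),z)[:2]
print("handle",g(329,232,.135),"diam",np.linalg.norm(g(275,232,.135)-g(384,232,.135)))
for z in(.085,.09):print("cap",g(364,364,z))
c=[g(96,160,.06),g(587,110,.06),g(620,497,.06),g(166,543,.06)];print("corners",np.round(c,4),"c",np.mean(c,0))
e=c[2]+c[3]-c[0]-c[1];print("ang",np.degrees(np.arctan2(e[1],e[0])),np.linalg.norm(e)/2)
f,Kt,Vt=cam("top"); T=lambda p:onz(Kt,Vt,p,.245)[:2].round(3)
print("cup",T((411,143)),T((456,140)),T((413,164)),T((458,161)), "time",get_obs()['time_s'])
E
```

```text
handle [ 0.4440347  -0.34004105] diam 0.02029866994469744
cap [ 0.49205106 -0.33457088]
cap [ 0.49021489 -0.33447879]
corners [[ 0.4436 -0.3976]
 [ 0.4301 -0.283 ]
 [ 0.5416 -0.2708]
 [ 0.5562 -0.3856]] c [ 0.49287536 -0.33424622]
ang 6.166319190744778 0.11267708375900233
cup [ 0.679 -0.247] [ 0.69  -0.367] [ 0.622 -0.252] [ 0.633 -0.372] time 52.8417
```

```bash
cat > crank.py <<'E'
from h import *
AX=np.array([.4930,-.3342]); PH0=np.pi+np.radians(6.2); RR=.050
def pos(t,z=.110): # t = clockwise angle
    return np.array([*(AX+RR*np.array([np.cos(PH0-t),np.sin(PH0-t)])),z])
E
python3 - <<'E'
from crank import *
q=quat(np.pi/2)
print([kinematics.solve_ik(pos(t),q) is not None for t in np.arange(0,6.3,.5)])
p=pos(0)
bot.reach([*p[:2],.20],q); line([*p[:2],.15],None,.12); line(p,None,.05)
hand.move_gripper(0.,30); o=get_obs(); print("grip",o['gripper_width'],o['position'].round(4),o['wrist_force'].round(2),o['joint_pos'].round(2))
for i in range(1,9):
    line(pos(np.radians(15*i)),None,.05); o=get_obs(); print(15*i,o['wrist_force'].round(1),np.linalg.norm(o['position'][:2]-AX).round(4),o['time_s'])
    if np.linalg.norm(o['wrist_force'])>30: break
E
```

```text
[True, True, True, True, True, True, True, True, True, True, True, True, True]
grip 0.021164471670566724 [ 0.4435 -0.3398  0.1104] [-1.62 -0.16  3.37] [-0.66  0.42  1.89 -0.    0.83 -2.23]
15 [1.1 2.2 6.8] 0.0497 55.6083
30 [0.8 1.7 6. ] 0.0496 56.0167
45 [1.7 1.4 5.9] 0.0494 56.425
60 [2.9 0.1 5.2] 0.0493 56.8333
75 [ 1.6 -0.7  4.8] 0.0493 57.2417
90 [ 1.6 -1.5  4.6] 0.0493 57.65
105 [ 0.7 -2.4  5.2] 0.0494 58.0583
120 [ 0.4 -1.4  5.7] 0.0495 58.4667
```

```bash
python3 - <<'E'
from crank import *
m=0
for i in range(9,49):
    line(pos(np.radians(15*i)),None,.06); o=get_obs(); F=np.linalg.norm(o['wrist_force']); m=max(m,F)
    if i in(12,14): f,K,V=cam("side"); save(f,f"cr{i}.png")
    if i%6==0: print(15*i,o['wrist_force'].round(1),o['gripper_width'],o['position'].round(4))
    if F>30: print("STOP",i,F); break
print(m,o['time_s'])
E
```

```text
180 [ 0.4 -2.4  5.9] 0.020873788510224613 [ 0.543  -0.3296  0.1103]
270 [-1.3 -2.3  8.2] 0.021059696886079043 [ 0.4973 -0.3848  0.1103]
360 [6.1 2.  6.7] 0.02138951968126021 [ 0.4431 -0.3388  0.1103]
450 [ 3.  -4.8  6.3] 0.02093624158951837 [ 0.4873 -0.2851  0.1103]
540 [ 5.  -0.6  5.7] 0.021145643776956 [ 0.5427 -0.3289  0.1104]
630 [-0.6 -5.7  7.6] 0.021157131735155474 [ 0.497  -0.3847  0.1104]
720 [5.1 2.4 7.2] 0.021252078447656496 [ 0.4431 -0.3388  0.1103]
11.575810325543495 73.2333
```

View pics/cr12.png

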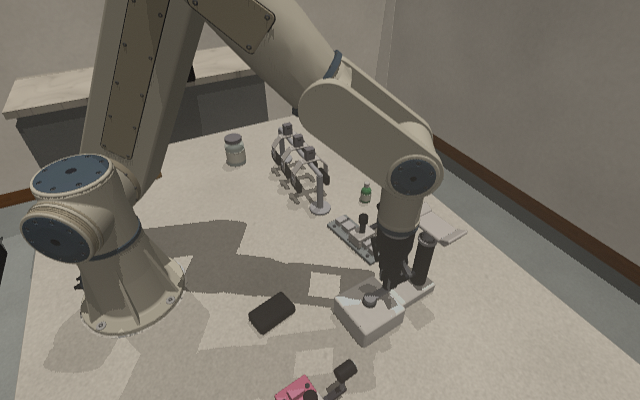

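```bash
python3 - <<'E'
from crank import *
m=0
for i in range(49,73):
    line(pos(np.radians(15*i)),None,.06 if i<71 else .03); o=get_obs(); F=np.linalg.norm(o['wrist_force']); m=max(m,F)
    if F>30: print("STOP",i,F); break
bot.dwell(.4); o=get_obs(); print(m,o['position'].round(4),o['wrist_force'].round(1),o['gripper_width'],o['time_s'])
hand.move_gripper(.06); bot.dwell(.2); o=get_obs(); print(o['position'].round(4),o['wrist_force'].round(1))
p=o['position']; line([p[0],p[1],.20],None,.12)
bot.reach([.44,-.33,.28],quat(np.pi/2)); bot.dwell(.2)
f,K,V=cam("wrist"); save(f,"w10.png"); np.savez("w10.npz",K=K,V=V,f=f)
save(cv2.resize(f[140:275,235:375],None,fx=5,fy=4.4,interpolation=cv2.INTER_CUBIC),"z10.png")
E
```

```text
11.521187203230923 [ 0.4431 -0.3393  0.1103] [4.8 0.4 7. ] 0.021061789454147772 82.8667
[ 0.4432 -0.3395  0.1099] [ 0.2 -0.9 -0.6]
```

View pics/z10.png

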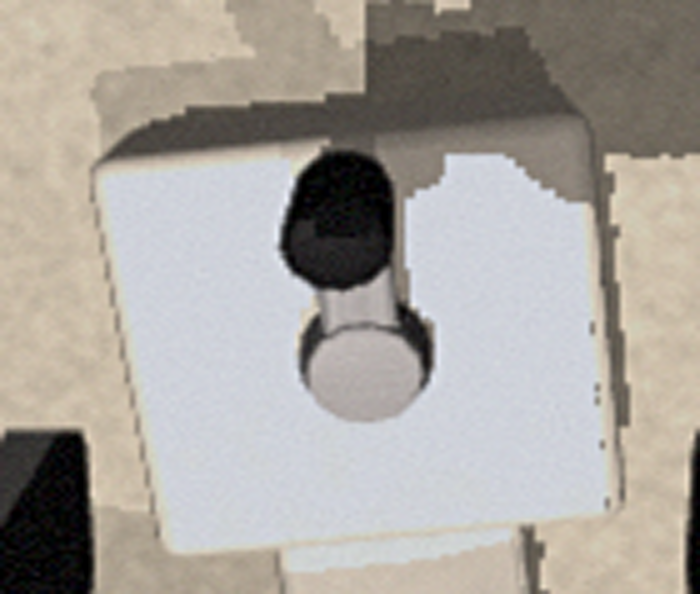

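```bash
python3 - <<'E'
from h import *
for n in("w9","w10"):
    d=np.load(n+".npz");f=d["f"];K,V=d["K"],d["V"]
    g=f.max(2); m=np.zeros_like(g); m[168:212,285:320]=(g[168:212,285:320]<75)
    k,l,s,c=cv2.connectedComponentsWithStats(m); j=1+s[1:,4].argmax(); print(n,s[j],c[j], onz(K,V,c[j],.115)[:2], "exp px of handle top",proj(K,V,[.4433,-.3396,.115]))
    print(V[:3,3])
E
```

```text
w9 [290 172  22  32 567] [301.05114638 187.89770723] [ 0.4446191  -0.34018525] exp px of handle top [301.6263575 186.6082708]
[ 0.32894279 -0.46880038  0.29101939]
w10 [291 174  23  32 579] [302.65803109 189.82728843] [ 0.44448489 -0.33873925] exp px of handle top [301.77819573 188.66867686]
[ 0.32819084 -0.46743491  0.29142291]
```

The handle sits 1.45 mm (about 1.7°) past its start mark, so I'll re-grip it and trim that off.

```bash
python3 - <<'E'
from crank import *
q=quat(np.pi/2); x=.4436
bot.reach([x,-.3395,.20],q); line([x,-.3395,.15],None,.12); line([x,-.3395,.11],None,.06)
hand.move_gripper(0.,30); line([x,-.3408,.11],None,.01); bot.dwell(.3); o=get_obs(); print(o['position'].round(4),o['wrist_force'].round(1))
hand.move_gripper(.06); bot.dwell(.2); line([x,-.3408,.20],None,.12)
bot.reach([.44,-.33,.28],q); bot.dwell(.2)
f,K,V=cam("wrist"); save(f,"w11.png"); np.savez("w11.npz",K=K,V=V,f=f)
g=f.max(2); m=np.zeros_like(g); m[168:212,285:320]=(g[168:212,285:320]<75)
k,l,s,c=cv2.connectedComponentsWithStats(m); j=1+s[1:,4].argmax(); print(s[j],onz(K,V,c[j],.115)[:2])
bot.reach([.35,.0,.45],q); bot.dwell(1)
f,K,V=cam("top"); save(f,"topE.png"); f,K,V=cam("side"); save(f,"sideE.png"); print(get_obs()['time_s'])
save(np.vstack([cv2.resize(f[110:300,220:480],None,fx=3,fy=3,interpolation=cv2.INTER_CUBIC)]),"zE.png")
E
```

```text
[ 0.4439 -0.3409  0.1104] [-0.2  1.1  6.6]
[290 174  23  32 575] [ 0.4445808  -0.34023514]
92.65
```

View pics/zE.png

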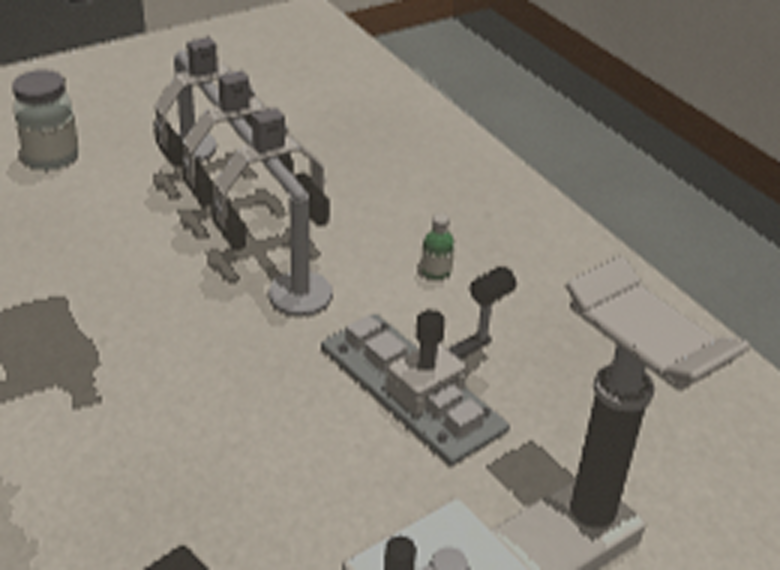

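View pics/topE.png

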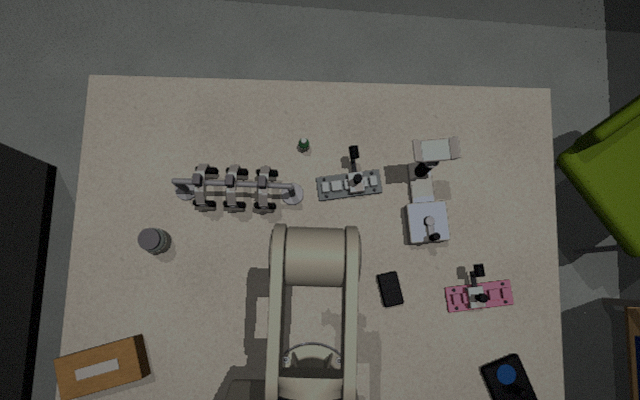

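The handle is back within 0.1 mm of its start mark, the three headbands hang at (204,187), (235,188) and (265,189), and the bystanders are in place. Handing in.

```bash
python3 -c "
from workcell import hand_in; print(hand_in())"
```

```text
the job is handed in; nothing more can be done
None
```

I finished the whole job in the order asked and handed it in at about 93 s of the 210 s limit.

- **Headbands:** All three hang astride the rail about 90 mm apart and are let go. The last side and top pictures show them in place, and none was knocked aside while I worked.
- **Carriage:** I pulled the plunger up about 12 mm, slid the carriage one hole towards the chin rest, and released it. The camera measured 39.8 mm of travel. Touching the knob top found it at 108 mm, which is its height when fully home.
- **Crank:** After that I turned it three full turns clockwise. The wrist camera then showed the handle about 1.45 mm (1.7°) past its start mark, so I re-gripped it and turned it back by that amount. The last look put it within 0.1 mm of where it started, and the chin rest is visibly higher.
- **Bystanders:** The bottle, lens case, jar and pink look-alike stand where they were in the first picture, and the arm was clear of everything when I handed in.

No final check failed or disagreed. The highest wrist force I logged was about 12 N.

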